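# Feel the printing form home into its register seat

### The arm

A 7-joint arm with a two-finger parallel gripper is mounted at the origin on the work surface. World frame = base frame: x ahead of the robot, y to its left, z up, the work surface at z = 0. Lengths are in m, angles in rad, forces in N, time in s.
With the tool pointing down it reaches from about 0.35 to 0.9 m from the base axis. Payload 8.1 kg.
Tool frame: the origin (TCP) lies at the very end of the fingers, on their centre line; the grasp point (between the pads) lies 19 mm behind it; z points along the fingers, y is the line along which they close (so a half turn about z gives the same grasp; the last joint's range is limited). The gripper opens to 92 mm and grips with 3 to 60 N. Pads are 19 mm wide; open, the fingers measure 130 mm over their backs; the gripper's body (75 mm by 190 mm) begins 47 mm behind the grasp point.
Start: joints at [-1.387, 0.434, 0.025, 1.573, -0.012, 1.134, -0.075], TCP at [0.177, 0.599, 0.227] pointing down, gripper open.
Joint ranges: [-2.62, 2.62], [-0.44, 2.09], [-1.27, 1.32], [0.08, 2.57], [-1.32, 4.46], [0.12, 2], [-2.74, 2.74]. Speed limits (rad/s): [2.22, 2.22, 3.01, 3.01, 3.14, 3.14, 3.14].

### API

Orientations are given as a rotation vector (axis times angle).
In Python, from cell import observe, get_image, sign_off, find_in, trace, place_of gives the robot as it stands. The module is installed in compiled form; this text tells all that it offers.
- The arm moves only by the shell command python3 -m handwheel 'ROWS' [OPENING] [FORCE]. ROWS is JSON, a list of rows, each a list of 6 numbers: the shift along the tool's x, y, z each as a share of 0.02 m, from -1 to 1, then the turn, a rotation vector about the tool's x, y, z each as a share of 4 degrees, from -1 to 1. A call has 1 to 8 rows; each row shifts and turns the commanded pose from where the row before left it, along the tool's axes as they then stand; what a row does not reach is not made up. A row lasts 1/12 s, in which the tool goes at most 41.7 mm and 7.16 degrees, less where a joint would pass 70% of its speed; a pose out of reach is approached as far as the arm can. A call with a number of a shift or a turn outside -1 to 1 is refused whole. A call with a gripper value outside its range is refused whole. OPENING is the opening, from 0 (shut) to 1 (fully open), set as the call begins (- or left out, the last holds). The fingers move at their own pace and stop on an object; FORCE is the grip in N (left out, the last holds). Time passes only in rows, so rows that do not move let the fingers close. It gives the time, the measured TCP pose, the force, the opening and the grip force at its end, in the units of the state.
- observe(): the state, without advancing time (a new reading comes with each control period).
- get_image(name): name is "side" or "top" or "wrist"; returns a dict with "image" (480x640x3 uint8, red, green, blue), "fx", "fy", "cx", "cy" (pixels), "k1" (the pictures are not rectified: a ray, as slopes to the right and down, at radius r is drawn at 1 + k1 r^2 times it, then the intrinsics apply), "position" and "orientation" of the camera in the world. Camera axes: x right, y down, z forward; pixel columns grow to the right and rows downward; lengths in m; the calibration is good to about 2 mm. A picture is of the moment at which its call begins. There is no depth.
- sign_off(): hands the job in; it is judged then, once.
Trained networks look in the newest picture that a camera, given by its name, has taken for a name from the list of things; names that differ only in an ending like _2 or _b are one class to them, and where a whole thing is asked for, a point or a joint stands for the part that bears it (a point fixed in the world has none). Each returns a list of dicts, best first, with "score" (0 to 1); they miss things now and then, are a little off and sometimes report something else, mostly with a low value. They report only what shows in the picture. A call takes as long as a camera call.
- find_in(label, camera): "rect" ([centre column, centre row, width, height] as shares, 0 to 1, of the picture: columns of its width, rows of its height, round what is visible of it).
- trace(label, camera): "region" (480x640 bool, what is visible of it) and "rect" ([centre column, centre row, width, height] as shares, 0 to 1, of the picture: columns of its width, rows of its height, round what is visible of it).
- place_of(label, camera): "point" ([column, row] as shares, 0 to 1, of the picture: columns of its width, rows of its height: a listed point, or the origin of a listed thing).
The state is a dict: "clock": time; "joints": joint angles; "dq": joint speeds; "joint_efforts": joint torques, N m; "position": TCP position; "ee_rot": TCP orientation; "force": force on the tool from outside, world axes, zero at the start; "ft_torque": the same for the moment, N m; "width": opening from 0.0 (shut) to 1.0 (fully open); "gripper_force": force on a finger pad.
Only numpy, scipy, OpenCV 4.12 (cv2) and the standard library are available. Lean on these libraries where they do the work, as an engineer would, in place of code of your own. Each camera call takes 0.05 s, during which the arm holds its last target. There are 200 camera calls.

### The job

The printing form on the proofing-press bed is out of register: under it, hidden from view, is one seat, some way off along the rails to one side or the other. Slide the form along the bed without forcing it, feeling for the place where its keel drops into the seat (the wrong direction only ends at a dead stop), and leave it sitting flat in the seat. Do not lift the form off the bed or tip it, and leave the ink tin, the wooden block and the roller where they are.

Things in the scene. Friction and masses are not known exactly. Their poses are not given: they have to be found in the camera images.
- form: Printing form, loose, 0.5 to 0.8 kg: silvery frame 130 (own x) by 200 mm (own y) filled with wood and metal blocks. Origin: centre of its keel's underside. The keel, a steel bar under the middle, is 100 x 50 (y) x 14 mm; the frame spans 14 to 38 mm above the origin. Slides along y with 2 to 8 N of friction. Origin 20 mm above the bed's; once seated 13 mm (it drops 7 mm).
- form_end_left (a point): Centre of the form's flat end face at its own y = +100 mm, 26 mm above its origin. The face is 24 mm high and 130 mm wide; closed fingers, pointing down, can push on it. Pushing here slides the form towards -y.
- form_end_right (a point): Centre of the form's other end face, at its own y = -100 mm, 26 mm above its origin. Pushing here slides the form towards +y.
- bed: Fixed green press bed, 180 (own x) by 380 mm (own y, the sliding direction). Origin: centre of its underside, on the table. Two dark rails along y, 44 mm high, inner faces at x = +-67 mm, guide the form (2 mm play). From |y| = 100 mm out to the open ends at 190 mm lie steel lands 25 mm high; their inner edges stop the keel dead with the form's origin at y = +-75 mm.
- bed_channel (a point): Middle of the channel between the rails, 20 mm above the bed's origin; the form starts within 5 mm of it, hiding it. The hidden seat is a pocket 56 mm long (y), 7 mm deep, centred 47 to 63 mm from here towards the bed's +y or -y (unseen). The 50 mm keel drops in and its square edges then stop the form both ways (3 mm play). More than 40 N on the form is forcing it.
- ink_tin: Bystander: closed steel ink tin, 80 mm across, 55 mm high, standing behind the bed (+x side). Origin: centre of its underside.
- furniture_block: Bystander: light wooden block 30 x 120 x 22 mm lying behind the bed (+x side). Origin: centre of its underside.
- brayer: Bystander: ink roller with black rubber drum 90 mm wide, 38 mm in diameter, and a wooden handle, lying to one side of the bed beyond its +y end. Origin: under the centre of the drum; the handle runs to own -x for 126 mm.

How it is judged:
By the outcome, as a careful person would: the job done as asked, in the order asked, and still so for the second after the job is handed in, with the robot touching nothing.
It also fails if it takes over 56 s, if anything falls off the work surface, if the arm or the gripper's body presses on something with over 40 N, if the wrist force passes 120 N, or if a joint passes its speed limit or range.

## Working session

There is one attempt and no reset: what is moved stays moved. The work goes in short steps, Python scripts to look and compute and a shell command to move; the robot and the scene stay as the last step left them, time stands still between calls to the robot, and variables do not carry over. Pictures are saved under pics/ and viewed, at most 10 in all, crops included, and the job is handed in when it is done.

```bash
mkdir -p pics; cat > h.py <<'E'
import numpy as np, cv2
from scipy.spatial.transform import Rotation as R
from cell import *
def rot(o):
    o=np.array(o,float)
    return o if o.shape==(3,3) else (R.from_quat(o) if o.size==4 else R.from_rotvec(o)).as_matrix()
def ray(c,share):
    u=(share[0]*640-c["cx"])/c["fx"]; v=(share[1]*480-c["cy"])/c["fy"]
    rd=np.hypot(u,v); r=rd
    for _ in range(20): r=rd/(1+c["k1"]*r*r)
    s=r/rd if rd else 1
    return rot(c["orientation"])@[u*s,v*s,1]
def atz(c,share,z):
    d=ray(c,share); p=np.array(c["position"]); return p+d*(z-p[2])/d[2]
E
python3 - <<'E'
from h import *
s=observe(); print({k:np.round(v,3) for k,v in s.items()})
for n in ("top","side"):
    c=get_image(n); cv2.imwrite(f"pics/{n}0.png",c["image"][:,:,::-1])
    print(n,np.round(c["position"],3),np.round(c["orientation"],3),c["k1"])
    for l,z in [("form",.02),("form_end_left",.046),("form_end_right",.046),("bed",0),("bed_channel",.02),("ink_tin",0),("furniture_block",0),("brayer",0)]:
        for r in place_of(l,n)[:1]: print(l,round(r["score"],2),np.round(r["point"],3),np.round(atz(c,r["point"],z),4))
E
```

```text
{'clock': np.float64(0.0), 'joints': array([-1.387,  0.435,  0.025,  1.574, -0.012,  1.134, -0.075]), 'dq': array([ 0.   , -0.002,  0.   ,  0.001, -0.001,  0.001,  0.   ]), 'joint_efforts': array([-1.0000e-03, -6.6785e+01,  9.8500e-01, -3.1447e+01, -6.1000e-02,
        4.3000e-02,  0.0000e+00]), 'position': array([0.177, 0.599, 0.226]), 'ee_rot': array([-4.490e-01, -3.109e+00,  2.000e-03]), 'force': array([-0.398,  0.286,  0.288]), 'ft_torque': array([ 0.033,  0.035, -0.072]), 'gripper_force': np.float64(0.0), 'width': np.float64(1.0)}
top [0.529 0.138 1.041] [-2.19   2.132 -0.135] -0.015704245646453088
form 0.79 [0.589 0.589] [0.5656 0.0112 0.02  ]
form_end_left 0.83 [0.516 0.6  ] [0.5519 0.111  0.046 ]
form_end_right 0.7 [0.666 0.579] [ 0.5772 -0.0869  0.046 ]
bed 0.75 [0.513 0.596] [0.5569 0.1129 0.    ]
ink_tin 0.9 [0.533 0.422] [0.74   0.0896 0.    ]
furniture_block 0.95 [0.642 0.422] [ 0.7443 -0.0634  0.    ]
brayer 0.85 [0.334 0.643] [0.5023 0.3563 0.    ]
side [0.55  0.725 0.648] [-0.119  2.818 -1.253] -0.12306874417159457
form 0.55 [0.572 0.504] [0.5602 0.0121 0.02  ]
form_end_left 0.71 [0.577 0.557] [0.552  0.1118 0.046 ]
form_end_right 0.67 [0.567 0.429] [ 0.572  -0.0741  0.046 ]
bed 0.61 [0.578 0.556] [0.551  0.0643 0.    ]
ink_tin 0.77 [0.426 0.568] [0.7398 0.0939 0.    ]
furniture_block 0.6 [0.446 0.461] [ 0.7416 -0.0676  0.    ]
```

View pics/top0.png

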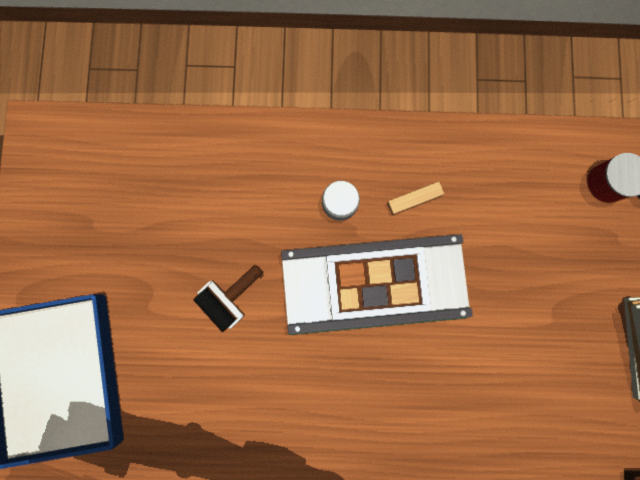

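View pics/side0.png

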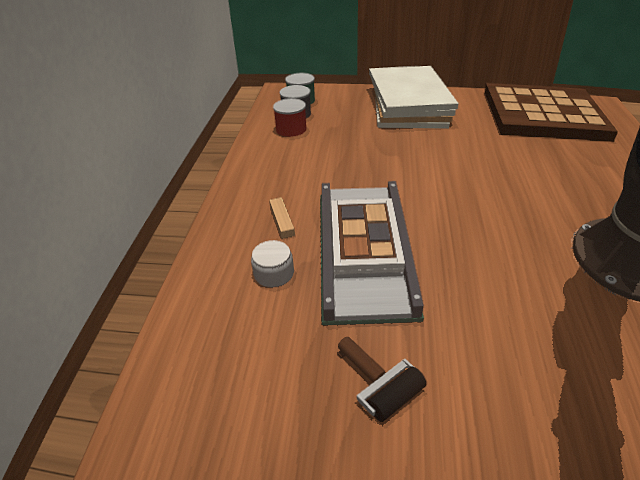

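The top view shows the bed with rails running left-right, with screws at (290,254), (457,239), (297,328) and (463,313). The form is mid-bed, the tin is at (341,199), the block at (416,198) and the brayer at (230,295). In the side view all the networks' points agree with the picture.

```bash
cat >> h.py <<'E'
def blobs(c):
    pass
E
python3 - <<'E'
from h import *
c=get_image("top")
P={k:atz(c,(u/640,v/480),.044)[:2] for k,(u,v) in dict(lb=(290.5,254),rb=(457,239),lf=(297,328.5),rf=(463,313.5)).items()}
for k in P: print(k,np.round(P[k],4))
for a,b in (("rb","lb"),("rf","lf")):
    d=P[a]*-1+P[b]; print("yaw",np.degrees(np.arctan2(-d[0],d[1])),np.linalg.norm(d))
print("ctr",sum(P.values())/4)
for n in("top","side"):
    c=get_image(n)
    E=[atz(c,place_of(l,n)[0]["point"],.046)[:2] for l in("form_end_right","form_end_left")]
    d=E[1]-E[0]; print(n,np.round(E,4),np.degrees(np.arctan2(-d[0],d[1])),np.linalg.norm(d))
r=trace("form","top")[0]; ys,xs=np.nonzero(r["region"])
c=get_image("top")
b=cv2.boxPoints(cv2.minAreaRect(np.stack([xs,ys],1).astype(np.float32)))
W=np.array([atz(c,((u+.5)/640,(v+.5)/480),.058)[:2] for u,v in b]); print("form corners",np.round(W,4), "ctr",W.mean(0))
s=observe(); print(np.round(rot(s["ee_rot"]),3))
E
```

```text
lb [0.6194 0.1943]
rb [ 0.6602 -0.1515]
lf [0.4677 0.1759]
rf [ 0.5067 -0.1628]
yaw 6.724292886810001 0.3482139884571707
yaw 6.562801784625617 0.3409775633707163
ctr [0.56349645 0.01397045]
top [[ 0.5746 -0.0888]
 [ 0.5498  0.1128]] 7.012454505058237 0.20312760537599486Traceback (most recent call last):
  File "<stdin>", line 10, in <module>
IndexError: list index out of range
```

```bash
python3 -m handwheel '[[0,0,0.25,0,0,1],[0,0,0.25,0,0,1],[0,0,0.25,0,0,1],[0,0,0.25,0,0,1],[0,0,0.25,0,0,1],[0,0,0.25,0,0,1],[0,0,0.25,0,0,1],[0,0,0.25,0,0,1]]' 0
python3 -m handwheel '[[0,0,0.25,0,0,1],[0,0,0.25,0,0,1],[0,0,0.25,0,0,1],[0,0,0.25,0,0,1],[0,0,0.25,0,0,1],[0,0,0.25,0,0,1],[0,0,0.25,0,0,1],[0,0,0.25,0,0,1]]'
python3 -m handwheel '[[0,0,0,0,0,0.72],[-1,0.64,0,0,0,0],[-1,0.64,0,0,0,0],[-1,0.64,0,0,0,0],[-1,0.64,0,0,0,0],[-1,0.64,0,0,0,0],[-1,0.64,0,0,0,0],[-1,0.64,0,0,0,0]]'
python3 -m handwheel '[[-1,0.64,0,0,0,0],[-1,0.64,0,0,0,0],[-1,0.64,0,0,0,0],[-1,0.64,0,0,0,0],[-1,0.64,0,0,0,0],[-1,0.64,0,0,0,0],[-1,0.64,0,0,0,0],[-1,0.64,0,0,0,0]]'
python3 - <<'E'
from h import *
s=observe(); M=rot(s["ee_rot"]); p=s["position"]; print(np.round(M,3),p)
t=np.array([0.547,0.146,0.05]); print(np.round(M.T@(t-p)/.02,2), np.degrees(np.arctan2(M[1,1],M[0,1])))
E
```

```text
clock: 1.87
position: [0.1768, 0.5995, 0.1865]
ee_rot: [-1.294, -2.863, -0.0]
force: [0.2, 0.9, 0.5]
width: 0.473
gripper_force: 0.0
clock: 2.53
position: [0.1768, 0.5995, 0.1465]
ee_rot: [-2.032, -2.395, -0.0]
force: [0.7, -0.4, 0.6]
width: 0.003
gripper_force: 0.0
clock: 3.2
position: [0.2827, 0.4701, 0.1469]
ee_rot: [-2.088, -2.347, -0.001]
force: [0.3, -0.0, 0.0]
width: 0.008
gripper_force: 0.0
clock: 3.87
position: [0.4031, 0.3231, 0.1469]
ee_rot: [-2.088, -2.347, -0.001]
force: [0.7, 0.0, -0.6]
width: 0.004
gripper_force: 0.0
[[-0.117  0.993  0.   ]
 [ 0.993  0.117  0.   ]
 [ 0.     0.    -1.   ]] [0.40311996 0.3230503  0.14691867]
[-9.63  6.11  4.84] 6.695381834238727
```

```bash
python3 -m handwheel '[[-1,0.64,0,0,0,0],[-1,0.64,0,0,0,0],[-1,0.64,0,0,0,0],[-1,0.64,0,0,0,0],[-1,0.64,0,0,0,0],[-1,0.64,0,0,0,0],[-1,0.64,0,0,0,0],[-1,0.64,0,0,0,0]]'
python3 -m handwheel '[[-1,0.6,1,0,0,0],[-0.63,0.4,1,0,0,0],[0,0,1,0,0,0],[0,0,1,0,0,0],[0,0,0.84,0,0,0],[0,0,0,0,0,0]]'
python3 - <<'E'
from h import *
s=observe(); M=rot(s["ee_rot"]); p=s["position"]; print(p,s["force"])
w=get_image("side"); cv2.imwrite("pics/side1.png",cv2.resize(w["image"][180:340,270:470,::-1],(800,640))[:600])
cv2.imwrite("pics/top1.png",cv2.resize(get_image("top")["image"][220:340,270:480,::-1],(800,457)))
E
```

```text
clock: 4.53
position: [0.5235, 0.176, 0.1469]
ee_rot: [2.088, 2.347, 0.001]
force: [0.2, 0.0, -0.3]
width: 0.003
gripper_force: 0.0
clock: 5.03
position: [0.5445, 0.1462, 0.0471]
ee_rot: [-2.087, -2.345, 0.007]
force: [-0.6, 1.4, -0.3]
width: 0.003
gripper_force: 0.0
[0.54447687 0.14623323 0.0470595 ] [-0.57898131  1.35149671 -0.2558098 ]
```

View pics/side1.png

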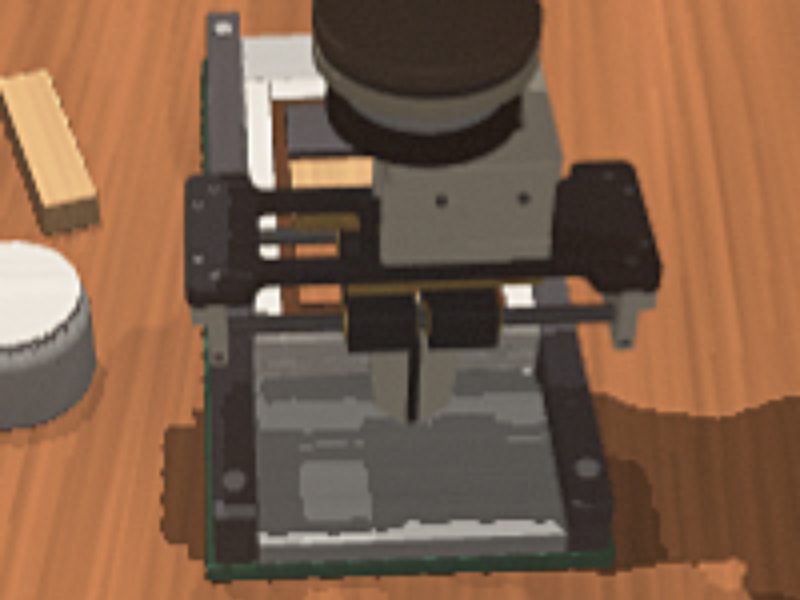

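The side crop shows the closed fingertips at (410,415), between the rails and short of the form's left end face (y≈355). Next: descend to z≈36 mm and approach slowly.

```bash
python3 -m handwheel '[[0,0,0.55,0,0,0],[0,0,0,0,0,0]]'
python3 -m handwheel '[[-0.2,0,0,0,0,0],[-0.2,0,0,0,0,0],[-0.1,0,0,0,0,0],[-0.1,0,0,0,0,0],[-0.1,0,0,0,0,0]]'
python3 -m handwheel '[[-0.1,0,0,0,0,0],[-0.1,0,0,0,0,0],[-0.1,0,0,0,0,0],[-0.1,0,0,0,0,0],[-0.1,0,0,0,0,0]]'
```

```text
clock: 5.3
position: [0.5464, 0.1471, 0.0386]
ee_rot: [2.088, 2.348, 0.001]
force: [-0.9, -0.4, -0.4]
width: 0.006
gripper_force: 0.0
clock: 5.72
position: [0.5483, 0.1326, 0.0392]
ee_rot: [2.088, 2.347, 0.001]
force: [-0.5, -0.3, 0.9]
width: 0.008
gripper_force: 0.0
clock: 6.13
position: [0.5493, 0.1232, 0.039]
ee_rot: [-2.088, -2.347, -0.001]
force: [0.0, 3.4, 0.6]
width: 0.002
gripper_force: 1.7
```

```bash
for i in 1; do python3 -m handwheel '[[-0.12,0,0,0,0,0],[-0.12,0,0,0,0,0],[-0.12,0,0,0,0,0],[-0.12,0,0,0,0,0],[-0.12,0,0,0,0,0],[-0.12,0,0,0,0,0],[-0.12,0,0,0,0,0]]'; done
python3 - <<'E'
from h import *
c=get_image("top")
for l in("form","form_end_right"):
    for r in place_of(l,"top")[:1]: print(l,r["score"],atz(c,r["point"],.02 if l=="form" else .046))
E
```

```text
clock: 6.72
position: [0.5512, 0.1062, 0.039]
ee_rot: [-2.088, -2.347, -0.0]
force: [0.8, 4.3, 0.7]
width: 0.004
gripper_force: 1.9
form 0.78 [ 0.55946502 -0.00200019  0.02      ]
form_end_right 0.84 [ 0.57771346 -0.09987732  0.046     ]
```

```bash
python3 -m handwheel '[[-0.12,0,0,0,0,0],[-0.12,0,0,0,0,0],[-0.12,0,0,0,0,0],[-0.12,0,0,0,0,0],[-0.12,0,0,0,0,0],[-0.12,0,0,0,0,0],[-0.12,0,0,0,0,0]]'
python3 -m handwheel '[[-0.1,0,0,0,0,0],[-0.1,0,0,0,0,0]]'
python3 -m handwheel '[[-0.1,0,0,0,0,0],[-0.1,0,0,0,0,0]]'
```

```text
clock: 7.45
position: [0.5532, 0.0895, 0.039]
ee_rot: [-2.088, -2.347, -0.0]
force: [-0.9, 5.6, 1.6]
width: -0.002
gripper_force: 2.3
clock: 7.62
position: [0.5537, 0.0856, 0.039]
ee_rot: [-2.088, -2.347, -0.0]
force: [-0.7, 5.1, 2.4]
width: 0.003
gripper_force: 2.4
clock: 7.78
position: [0.5541, 0.0816, 0.039]
ee_rot: [-2.088, -2.347, -0.0]
force: [0.3, 5.0, 2.7]
width: 0.002
gripper_force: 2.6
```

```bash
python3 - <<'E'
from h import *
c=get_image("top")
for l in("form","form_end_right"):
    for r in place_of(l,"top")[:1]: print(l,r["score"],atz(c,r["point"],.02 if l=="form" else .046))
E
```

```text
form 0.56 [ 0.56511166 -0.02490935  0.02      ]
form_end_right 0.7 [ 0.57815888 -0.12434055  0.046     ]
```

```bash
python3 -m handwheel '[[-0.08,0,0,0,0,0],[-0.08,0,0,0,0,0]]' | egrep 'pos|force: \['
python3 -m handwheel '[[-0.08,0,0,0,0,0],[-0.08,0,0,0,0,0]]' | egrep 'pos|force: \['
```

```text
position: [0.5541, 0.0781, 0.0386]
force: [-0.2, 1.9, -0.8]
position: [0.5545, 0.0751, 0.0387]
force: [-0.0, 2.1, -1.8]
```

```bash
python3 -m handwheel '[[-0.08,0,0,0,0,0],[-0.08,0,0,0,0,0]]' | egrep 'pos|force: \['
```

```text
position: [0.5551, 0.0719, 0.0388]
force: [0.5, 2.7, -1.2]
```

```bash
python3 -m handwheel '[[-0.08,0,0,0,0,0],[-0.08,0,0,0,0,0]]' | egrep 'pos|force: \['
```

```text
position: [0.5556, 0.0689, 0.0389]
force: [-0.2, 4.4, -1.0]
```

```bash
python3 -m handwheel '[[-0.08,0,0,0,0,0],[-0.08,0,0,0,0,0]]' | egrep 'pos|force: \['
```

```text
position: [0.556, 0.0659, 0.039]
force: [-0.3, 4.2, -0.3]
```

```bash
python3 -m handwheel '[[-0.08,0,0,0,0,0],[-0.08,0,0,0,0,0]]' | egrep 'pos|force: \['
```

```text
position: [0.5557, 0.0654, 0.039]
force: [-3.1, 15.6, 2.5]
```

```bash
python3 -m handwheel '[[-0.08,0,0,0,0,0],[-0.08,0,0,0,0,0]]' | egrep 'pos|force: \['; python3 - <<'E'
from h import *
c=get_image("top")
for l in("form","form_end_right"):
    for r in place_of(l,"top")[:1]: print(l,r["score"],atz(c,r["point"],.02 if l=="form" else .046))
w=get_image("side"); cv2.imwrite("pics/side2.png",cv2.resize(w["image"][180:340,270:470,::-1],(750,600)))
E
```

```text
position: [0.5557, 0.0653, 0.0391]
force: [-5.3, 24.2, 4.5]
form_end_right 0.65 [ 0.58620189 -0.14834658  0.046     ]
```

View pics/side2.png

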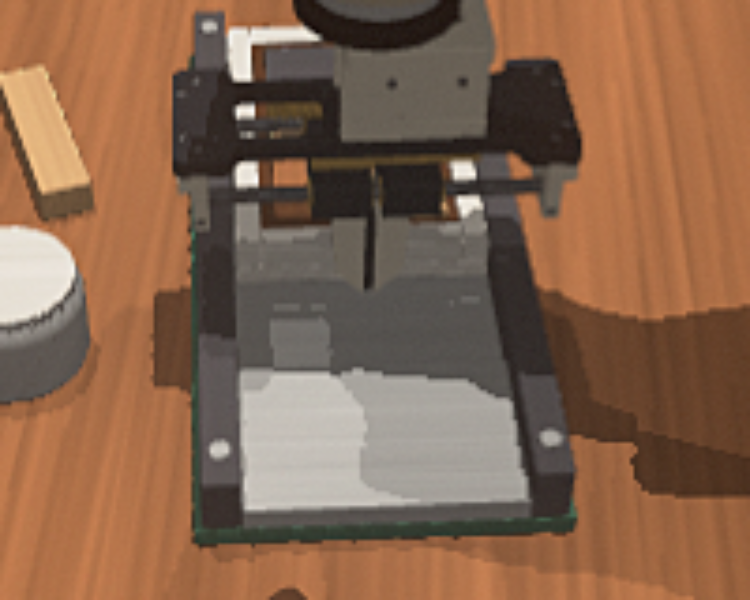

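The force climbed from 4 N to 24 N after about 58 mm of travel. The side crop shows the fingers against the end face, at about (370,280). That is short of the 75 mm dead stop, so it's probably the seat. I'll back off now and measure.

```bash
python3 -m handwheel '[[0.3,0,0,0,0,0],[0.5,0,0,0,0,0],[1,0,0,0,0,0],[1,0,0,0,0,0],[1,0,-1,0,0,0],[1,0,-1,0,0,0],[1,0,-1,0,0,0],[1,0,-1,0,0,0]]' | egrep 'pos|force: \['
python3 -m handwheel '[[1,0,-1,0,0,0],[1,0,-1,0,0,0],[1,0,-1,0,0,0],[1,0,-1,0,0,0],[0.5,0,-1,0,0,0],[0,0,0,0,0,0],[0,0,0,0,0,0],[0,0,0,0,0,0]]' | egrep 'pos|force: \['
python3 - <<'E'
from h import *
for n in("top","side"):
    c=get_image(n)
    for l in("form","form_end_left","form_end_right"):
        for r in place_of(l,n)[:1]:
            for z in ((.02,.013) if l=="form" else (.046,.039)):
                p=atz(c,r["point"],z); d=p[:2]-[.5635,.014]; print(n,l,round(r["score"],2),z,"bed xy",np.round([d@[.993,.117],d@[-.117,.993]],4))
    cv2.imwrite(f"pics/{n}3.png",cv2.resize(c["image"][220:340,270:480,::-1],(800,457)) if n=="top" else cv2.resize(c["image"][180:340,290:450,::-1],(600,600)))
E
```

```text
position: [0.5408, 0.1947, 0.1198]
force: [0.4, -0.1, 0.2]
position: [0.5304, 0.2828, 0.2184]
force: [-0.6, -0.4, 0.4]
top form 0.96 0.02 bed xy [ 0.0003 -0.0547]
top form 0.96 0.013 bed xy [ 0.0004 -0.0559]
top form_end_left 0.7 0.046 bed xy [-0.005   0.0403]
top form_end_left 0.7 0.039 bed xy [-0.0049  0.0397]
top form_end_right 0.96 0.046 bed xy [ 0.002  -0.1554]
top form_end_right 0.96 0.039 bed xy [ 0.0022 -0.1574]
side form 0.79 0.02 bed xy [-0.001  -0.0496]
side form 0.79 0.013 bed xy [-0.0018 -0.058 ]
side form_end_left 0.69 0.046 bed xy [-0.0022  0.0479]
side form_end_left 0.69 0.039 bed xy [-0.003   0.0402]
side form_end_right 0.76 0.046 bed xy [ 0.0086 -0.1414]
side form_end_right 0.76 0.039 bed xy [ 0.0079 -0.1513]
```

View pics/side3.png

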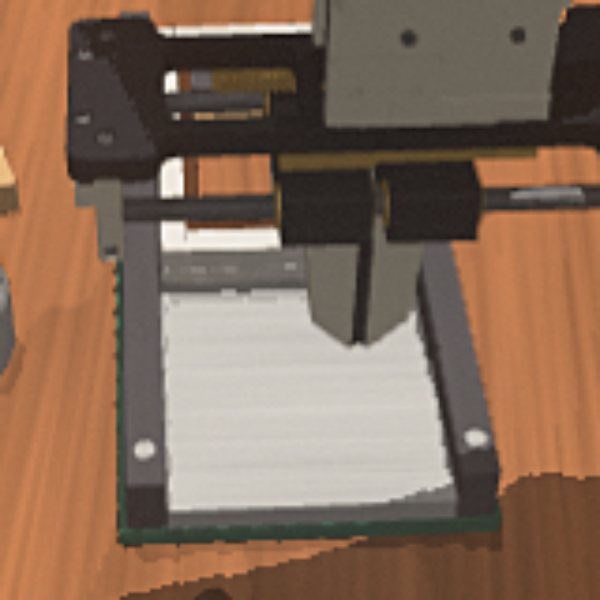

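View pics/top3.png

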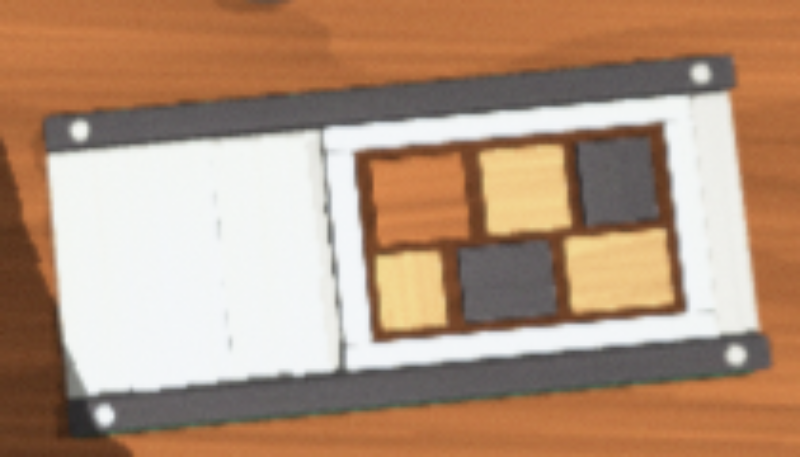

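The top crop shows the form's left end at about (335,250) and its right end at about (705,200), parallel to the rails. The origin comes out near −56 mm along the bed. The two cameras agree only for the dropped height: 39.7 against 40.2 mm for the left end at z = 39 mm. At the undropped height they differ by 8 mm. The form is seated and the robot is clear, so I'm handing in.

```bash
python3 -c "
from cell import *
print(observe()['clock']); print(sign_off())"
```

```text
11.0333
the job is handed in; nothing more can be done
None
```

The form is seated: I slid it about 56 mm towards the bed's −y end, where its keel dropped in. The highest push force I read was about 25 N, and I handed the job in at 11 s with the robot clear.

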